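# Hang two modules on the rail and hold the row tight against the meter

### The job

Fit the two loose modules into the enclosure: hang the wide switch on the rail beside the meter and the narrow breaker next to it on the far side from the meter, both sitting fully down and square on the rail. Slide the row up tight against the meter without ramming it, and press it there from the breaker's side with a steady push of about 10 N, as my third hand while I screw on the end bracket. Finish while still holding that push, do not let go, and leave the pliers, the screwdriver and the tub where they lie.

Things in the scene. Friction and masses are not known exactly. Their poses are not given: they have to be found in the camera images.
- enclosure: White plastic enclosure base lying open on the bench, fixed; 230 mm (its x) by 340 mm (its y), walls 60 mm high, floor 4 mm thick. Origin at the centre of its underside, z up. Turned up to 0.2 rad either way. A low brass earth bar (top 28 mm) lies along y at x = 88 mm. A module fully down on the rail has its own origin at x = 0, z = 16.5 mm in this frame, its x axis along this x.
- rail_mid (a point): Middle of the upper face of the steel top-hat rail, 22.5 mm above the enclosure's underside. The rail is 35 mm wide (enclosure x from -17.5 to +17.5 mm), 7.5 mm thick, stands 15 mm above the underside and runs along the enclosure's y from -150 to +150 mm.
- meter: Grey meter module with a display, clipped fast on the rail, immovable: the stop. 72 mm wide along its y (the rail), 85 mm long, shoulders 44 mm and nose top 66 mm above its origin, the centre of its underside. Axes as the enclosure's. It stands at enclosure y = +85 to +112 mm or -85 to -112 mm; press against its side, 36 mm from the origin, that looks to the middle of the rail.
- terminals: Block of grey terminals with a black end bracket, fixed on the rail at the end away from the meter: 48 mm along its y (the rail), 58 mm long, top 48 mm above its origin (centre of its underside, 16.5 mm above the enclosure's underside). Stays as it is.
- rcd: Wide module: light grey two-pole switch, 36 mm wide (its y), 85 mm long (its x), 66 mm high, 0.16 to 0.3 kg. Origin at the centre of the underside of its feet, z up. Underside recess 38 mm along x, 6 mm deep, open through along y, rounded 3 mm lead-ins: drops straight over the rail and slides easily along it (1.5 mm play each side). Starts upright on the bench, left or right of the enclosure.
- rcd_nose (a point): Top centre of the wide module's nose, 66 mm above its underside. The body is 85 mm long (x) up to shoulders 44 mm above the underside; above them the nose is 45 mm long (x), centred, full width, plain upright end faces; a black toggle stands 8 mm above it.
- breaker: Narrow module: light grey one-pole breaker, 18 mm wide (its y), 85 mm long (its x), 66 mm high, 0.1 to 0.18 kg. Origin at the centre of the underside of its feet, z up. Underside recess 38 mm along x, 6 mm deep, open through along y, rounded 3 mm lead-ins: drops straight over the rail and slides easily along it (1.5 mm play each side). Starts upright on the bench, left or right of the enclosure.
- breaker_nose (a point): Top centre of the narrow module's nose, 66 mm above its underside. The body is 85 mm long (x) up to shoulders 44 mm above the underside; above them the nose is 45 mm long (x), centred, full width, plain upright end faces; a black toggle stands 8 mm above it.
- pliers: Combination pliers with black handles, 180 mm long, 16 mm high, lying on the bench; leave alone.
- screwdriver: Screwdriver with a red handle, about 0.2 m long, lying on the bench; leave alone.
- tub: Small white open tub with screws and a black end bracket, 75 by 55 mm, 30 mm high; leave alone.
Things that resemble listed ones, but are neither listed nor needed, are in the scene too. What is shaped like the rcd but orange is not meant.

How it is judged:
At the end, for the whole second after the job is handed in: Both modules at rest, down on the rail (origin 14.5 to 19 mm above, within 3 mm of centre, upright and square to 0.07 rad); wide module on the meter with 4 to 20 N, narrow on wide with 1 to 20 N, and the robot still presses on the narrow one (over 3 N) (z of rcd in the frame of enclosure between 0.0145 and 0.019 m and x of rcd in the frame of enclosure between -0.003 and 0.003 m and angle between each of rcd, breaker's own z axis and vertical below 0.07 rad and angle between the y axis of each of rcd, breaker and the y axis of enclosure, either way round below 0.07 rad and z of breaker in the frame of enclosure between 0.0145 and 0.019 m and x of breaker in the frame of enclosure between -0.003 and 0.003 m and contact force between rcd and meter between 4 and 20 N and contact force between breaker and rcd between 1 and 20 N and contact force between any of the fingers, the arm and breaker above 3 N and linear speed of each of rcd, breaker below 0.01 m/s); the arm keeps its last pose, push and grip.
It fails at once if a module is rammed against the meter or its neighbour (over 45 N) (contact force between any of rcd, breaker and meter above 45 N or contact force between breaker and rcd above 45 N).
It fails at once if the pliers, the screwdriver or the tub are moved by more than 30 mm (distance of any of pliers, screwdriver, tub from where it was at the start of the episode above 0.03 m).
It also fails if it takes over 64 s, if anything falls off the work surface, if the arm or the gripper's body presses on something with over 40 N, if the wrist force passes 120 N, or if a joint passes its speed limit or range.

### The arm

A 6-joint arm with a two-finger parallel gripper is mounted at the origin on the work surface. World frame = base frame: x ahead of the robot, y to its left, z up, the work surface at z = 0. Lengths are in m, angles in rad, forces in N, time in s.
With the tool pointing down it reaches from about 0.35 to 0.95 m from the base axis. Payload 17.4 kg.
Tool frame: the origin (TCP) lies at the very end of the fingers, on their centre line; the grasp point (between the pads) lies 19 mm behind it; z points along the fingers, y is the line along which they close (so a half turn about z gives the same grasp; the last joint's range is limited). The gripper opens to 93 mm and grips with 3 to 60 N. Pads are 15 mm wide; open, the fingers measure 128 mm over their backs; the gripper's body (75 mm by 188 mm) begins 65 mm behind the grasp point.
Start: joints at [1.273, 0.116, 1.442, -0, 1.584, -0.038], TCP at [0.173, 0.652, 0.219] pointing down, gripper open.
Joint ranges: [-2.83, 2.83], [-0.83, 2.19], [0.07, 2.5], [-1.14, 4.28], [0.01, 3], [-2.97, 2.97]. Speed limits (rad/s): [1.89, 1.89, 2.22, 3.14, 3.14, 3.14].

### API

Orientations are given as a unit quaternion [w, x, y, z].
In Python, from rig import env, eyes, ticket gives the robot as it stands.
- The arm moves only by the tool drive_tool, never from a script. Its argument "commands" is a list that holds one entry, the list of rows, each a list of 6 numbers: the shift along the tool's x, y, z in cm, then the turn, a rotation vector about the tool's x, y, z in rad. A call has 1 to 10 rows; each row shifts and turns the commanded pose from where the row before left it, along the tool's axes as they then stand; what a row does not reach is not made up. A row lasts 1/10 s, in which the tool goes at most 50 mm and 8.59 degrees, less where a joint would pass 70% of its speed; a pose out of reach is approached as far as the arm can. A call is refused whole if a number of a shift passes 5 or a number of a turn 0.15, either way. A call with a gripper value outside its range is refused whole. "jaw" is the finger opening in cm, from 0 to 9.3, set as the call begins (left out, the last holds). The fingers move at their own pace and stop on an object; "newtons" is the grip in N (left out, the last holds). Time passes only in rows, so rows that do not move let the fingers close. It gives the time, the measured TCP pose, the force, the opening and the grip force at its end, in the units of the state.
- env.get_obs(): the state, without advancing time (a new reading comes with each control period).
- eyes.read_camera(name): name is "side" or "top"; returns the picture (384x512x3 uint8, red, green, blue); there is no depth.
- eyes.get_calibration(name): a dict with "mtx" (3x3 intrinsics, pixels), "cam_to_world" (4x4, takes a point from camera to world coordinates). Camera axes: x right, y up, looking along -z (the intrinsics and any distortion apply to the point x, -y, -z); pixel columns grow to the right and rows downward; lengths in m; the calibration is good to about 2 mm. A picture is of the moment at which its call begins. get_calibration takes no time and is no camera call.
- ticket.hand_in(): hands the job in; it is judged then, once.
The state is a dict: "time": time; "qpos": joint angles; "joint_velocities": joint speeds; "effort": joint torques, N m; "eef_pos": TCP position; "eef_rot": TCP orientation; "contact_force": force on the tool from outside, world axes, zero at the start; "ft_torque": the same for the moment, N m; "gripper_width": finger opening in m; "grasp_force": force on a finger pad.
Only numpy, scipy, OpenCV 4.12 (cv2) and the standard library are available. Lean on these libraries where they do the work, as an engineer would, in place of code of your own. Each camera call takes 0.05 s, during which the arm holds its last target. There are 200 camera calls.

## Working session

There is one attempt and no reset: what is moved stays moved. The work goes in short steps, Python scripts to look and compute and a tool call to move; the robot and the scene stay as the last step left them, time stands still between calls to the robot, and variables do not carry over. Pictures are saved under pics/ and viewed, at most 12 in all, crops included, and the job is handed in when it is done.

Besides the shell and the picture viewer there is one more tool, called after ">>>" as a command line: name --argument value ..., lists and objects as JSON in quotes. drive_tool: Moves the arm, as the interface text tells. Its arguments: {"type":"object","properties":{"commands":{"type":"array"},"jaw":{"type":"number"},"newtons":{"type":"number"}},"required":["commands"]}

```bash
mkdir -p pics
python3 - <<'E'
from rig import env,eyes,ticket
import cv2,numpy as np
for n in("side","top"):
    im=eyes.read_camera(n);cv2.imwrite(f"pics/{n}0.png",cv2.resize(im[:,:,::-1],(768,576),interpolation=cv2.INTER_CUBIC))
    np.save(f"pics/{n}0.npy",im)
    c=eyes.get_calibration(n);print(n,np.round(c["mtx"],1).tolist(),np.round(c["cam_to_world"],3).tolist(),c.keys())
o=env.get_obs();print({k:np.round(v,3).tolist() for k,v in o.items()})
E
```

```text
side [[456.4, 0.0, 258.4], [0.0, 456.4, 196.3], [0.0, 0.0, 1.0]] [[0.884, 0.266, -0.384, 0.034], [-0.467, 0.506, -0.725, -0.869], [0.001, 0.821, 0.571, 0.743], [0.0, 0.0, 0.0, 1.0]] dict_keys(['mtx', 'cam_to_world'])
top [[448.5, 0.0, 255.2], [0.0, 448.5, 195.1], [0.0, 0.0, 1.0]] [[0.016, 0.992, -0.122, 0.37], [-1.0, 0.018, 0.021, 0.022], [0.023, 0.122, 0.992, 1.217], [0.0, 0.0, 0.0, 1.0]] dict_keys(['mtx', 'cam_to_world'])
{'time': 0.1, 'qpos': [1.273, 0.116, 1.442, 0.0, 1.584, -0.038], 'joint_velocities': [0.0, -0.001, -0.0, 0.001, 0.002, 0.002], 'effort': [0.001, -72.289, -62.387, 0.078, 0.023, -0.0], 'eef_pos': [0.173, 0.652, 0.218], 'eef_rot': [-0.0, 0.13, 0.992, -0.001], 'contact_force': [0.235, -0.443, -0.143], 'ft_torque': [0.008, -0.043, -0.043], 'grasp_force': 0.0, 'gripper_width': 0.093}
```

View pics/top0.png

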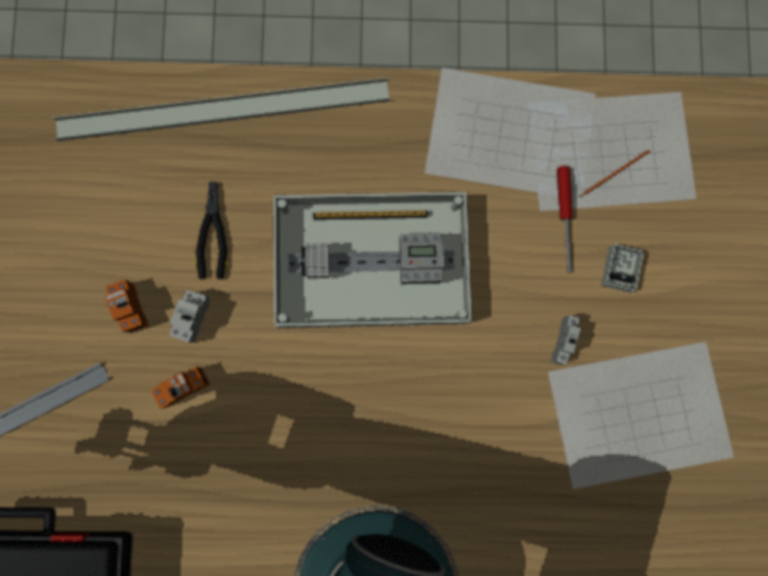

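View pics/side0.png

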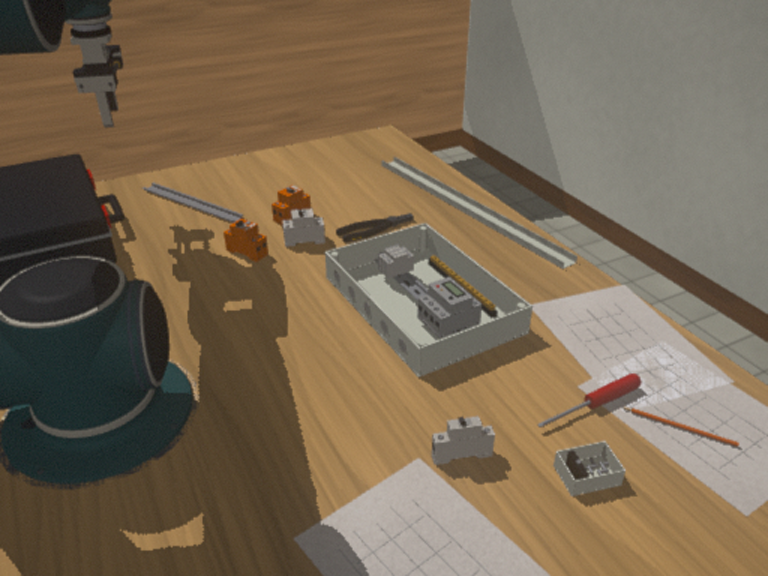

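Top view (768×576): the enclosure is at (371,260), its meter at (421,258) on the −y side and its terminals at (318,260). Candidates shaped like the wide switch are the grey one at (187,316) and two orange ones at (125,305) and (180,387). Grey fits the description and orange is excluded. The narrow breaker is at (567,338). I'll confirm with an enlarged crop and measure.

```bash
cat > h.py <<'E'
import numpy as np,cv2
from rig import env,eyes,ticket
def ray(n,uv):
    c=eyes.get_calibration(n);K=c["mtx"];T=c["cam_to_world"]
    uv=np.atleast_2d(uv).astype(float)
    d=np.c_[(uv[:,0]-K[0,2])/K[0,0],-(uv[:,1]-K[1,2])/K[1,1],-np.ones(len(uv))]
    return T[:3,3],d@T[:3,:3].T
def onz(n,uv,z):
    o,d=ray(n,uv);return o+d*((z-o[2])/d[:,2])[:,None]
def proj(n,P):
    c=eyes.get_calibration(n);K=c["mtx"];T=c["cam_to_world"]
    p=(np.atleast_2d(P)-T[:3,3])@T[:3,:3]
    return np.c_[K[0,0]*p[:,0]/-p[:,2]+K[0,2],K[1,1]*-p[:,1]/-p[:,2]+K[1,2]]
E
python3 - <<'E'
from h import *
t=np.load("pics/top0.npy");s=np.load("pics/side0.npy")
def crop(im,x,y,w,h,W,H): return cv2.resize(im[y:y+h,x:x+w],(W,H),interpolation=cv2.INTER_CUBIC)
C=np.zeros((600,800,3),np.uint8)
C[:380,:552]=crop(t,180,125,138,95,552,380)       # x4
C[:240,552:792]=crop(t,100,185,60,60,240,240)     # x4 rcd
C[240:480,552:792]=crop(t,350,195,60,60,240,240)  # x4 brk
C[384:600,0:288]=crop(s,170,115,72,54,288,216)    # x4 
C[384:600,290:530]=crop(s,275,265,60,54,240,216)
cv2.imwrite("pics/c1.png",C[:,:,::-1])
for n,im in(("top",t),("side",s)):
    hsv=cv2.cvtColor(im,cv2.COLOR_RGB2HSV)
    m=((hsv[...,1]<60)&(hsv[...,2]>95)).astype(np.uint8)
    cs,_=cv2.findContours(m,cv2.RETR_EXTERNAL,cv2.CHAIN_APPROX_NONE)
    for c in cs:
        if cv2.contourArea(c)>60:
            r=cv2.minAreaRect(c);print(n,cv2.contourArea(c),np.round(r[0],1),np.round(r[1],1),round(r[2],1),np.round(onz(n,[r[0]],.05),3)[0])
E
```

```text
top 715.0 [ 33.7 265.4] [13.9 81.4] 63.4 [0.323 0.558 0.05 ]
top 7599.0 [426.7 276. ] [ 80.6 110.4] 78.7 [ 0.311 -0.45   0.05 ]
top 169.0 [379.4 226.4] [ 9.6 33. ] 16.3 [ 0.437 -0.329  0.05 ]
top 341.0 [123.2 209.6] [16.6 33.5] 20.6 [0.47  0.339 0.05 ]
top 154.0 [417.6 174.4] [13.1 14.6] 14.0 [ 0.577 -0.434  0.05 ]
top 11146.5 [246.9 172. ] [ 87.3 131.3] 88.7 [0.575 0.02  0.05 ]
top 2393.5 [147.3  72.7] [ 11.9 223.5] 83.2 [0.841 0.294 0.05 ]
top 298.5 [505.5  34. ] [28. 11.] 90.0 [ 0.978 -0.692  0.05 ]
top 791.5 [483.  34.] [28. 30.] 90.0 [ 0.976 -0.628  0.05 ]
top 829.0 [451.  33.] [30. 30.] 90.0 [ 0.977 -0.539  0.05 ]
top 814.0 [419.  32.] [28. 30.] 90.0 [ 0.977 -0.449  0.05 ]
top 833.0 [354.   30.5] [29. 30.] 90.0 [ 0.977 -0.268  0.05 ]
top 868.0 [322.   29.5] [29. 30.] 90.0 [ 0.977 -0.18   0.05 ]
top 12983.5 [364.5  87.5] [214.4 102.9] 17.2 [ 0.814 -0.295  0.05 ]
top 845.5 [224.  27.] [30. 30.] 90.0 [0.977 0.09  0.05 ]
top 860.5 [158.5  25.5] [29. 31.] 90.0 [0.976 0.269 0.05 ]
top 886.0 [125.   24.5] [29. 32.] 90.0 [0.977 0.36  0.05 ]
top 857.0 [91.9 23.7] [31.2 29.6] 3.2 [0.977 
[... 1085 characters left out ...]
top 133.5 [27.   2.5] [ 5. 30.] 90.0 [1.033 0.63  0.05 ]
side 7288.0 [280.5 344.5] [ 77. 169.] 90.0 [ 0.316 -0.423  0.05 ]
side 1152.0 [392.6 311.6] [31.2 45.4] 77.5 [ 0.548 -0.459  0.05 ]
side 860.5 [307.9 292.6] [27.6 43.1] 81.4 [ 0.429 -0.34   0.05 ]
side 123.5 [ 32.1 211.5] [11.  64.1] 88.2 [-0.039  0.218  0.05 ]
side 22196.5 [377.8 217.4] [335.5 138. ] 23.0 [ 0.72  -0.209  0.05 ]
side 459.5 [202.  151.1] [23.4 26.5] 84.8 [0.46  0.309 0.05 ]
side 165.5 [127. 135.] [66.9  4.2] 20.6 [0.282 0.525 0.05 ]
side 1328.0 [318.6 141.2] [144.5  11.7] 28.6 [0.816 0.196 0.05 ]
side 164.5 [302.9 102.6] [ 9.8 26.9] 77.5 [0.938 0.481 0.05 ]
side 29551.5 [409.5 104. ] [208. 203.] 90.0 [1.285 0.284 0.05 ]
```

View pics/c1.png

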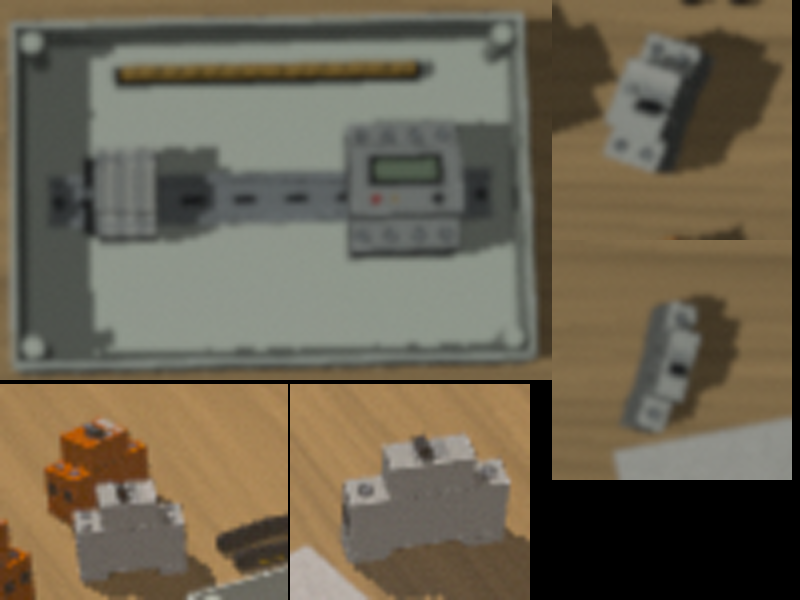

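The crop confirms it: the grey two-pole module has its toggle at crop (650,105), the narrow grey one at (678,369). The rail shows between the terminals (edge at crop column 157) and the meter (column 348). Next I'll convert these pixels to positions.

Run:
```python
from h import *
E=lambda *p:np.array(p)/4+[180-.375,125-.375]
def pr(l,uv,z): P=onz("top",uv,z);print(l,np.round(P[:,:2],4).tolist());return P
r=pr("rim",E((12,22),(524,14),(536,358),(14,370)),.06);print(np.linalg.norm(r-np.roll(r,-1,0),axis=1),r.mean(0))
b=pr("bar",E((118,75),(425,68)),.028);
m=pr("meter sh top/bot (mid col 404)",E((404,124),(404,255)),.0605);print(m.mean(0))
mn=pr("meter nose L/R",E((348,180),(462,180)),.0825);print(mn.mean(0))
tt=pr("term",E((127,150),(127,238)),.0645);print(tt.mean(0)); pr("term face",E((157,195)),.0645)
rl=pr("rail",E((280,172),(280,220)),.0225);print(rl.mean(0))
R=lambda *p:(np.array(p)-[552,0])/4+[100-.375,185-.375]
B=lambda *p:(np.array(p)-[552,240])/4+[350-.375,195-.375]
pr("rcd tog",R((650,103)),.072);pr("rcd sh ends",R((675,45),(630,152)),.044)
pr("brk tog",B((678,367)),.072);pr("brk sh ends",B((683,318),(655,410)),.044)
# side view, triangulate toggles
def tri(a,b):
    o1,d1=ray("top",a);o2,d2=ray("side",b);d1=d1[0];d2=d2[0]
    s=np.linalg.lstsq(np.c_[d1,-d2],o2-o1,rcond=None)[0];return np.round((o1+s[0]*d1+o2+s[1]*d2)/2,4),np.linalg.norm(o1+s[0]*d1-o2-s[1]*d2)
print(tri(R((650,103)),np.array((125,492-384))/4+[170,115]-.375))
print(tri(B((678,367)),np.array((424-290,446-384))/4+[275,265]-.375))
```

```text
rim [[0.6817, 0.1916], [0.6946, -0.1469], [0.4657, -0.1548], [0.4521, 0.1823]]
[0.33874138 0.22896207 0.33732103 0.22980451] [0.57354053 0.01805554 0.06      ]
bar [[0.6552, 0.1237], [0.6644, -0.0841]]
meter sh top/bot (mid col 404) [[0.6184, -0.0677], [0.5315, -0.0684]]
[ 0.57496005 -0.06806896  0.0605    ]
meter nose L/R [[0.5764, -0.0303], [0.5778, -0.1037]]
[ 0.5770765 -0.066981   0.0825   ]
term [[0.5966, 0.1133], [0.5387, 0.1117]]
[0.56764668 0.11247597 0.0645    ]
term face [[0.5673, 0.093]]
rail [[0.5918, 0.013], [0.559, 0.0125]]
[0.57542177 0.01273148 0.0225    ]
rcd tog [[0.4659, 0.3308]]
rcd sh ends [[0.5066, 0.3241], [0.4361, 0.3497]]
brk tog [[0.4363, -0.3268]]
brk sh ends [[0.4702, -0.3392], [0.4094, -0.3196]]
(array([0.4661, 0.331 , 0.0713]), np.float64(0.0003244667290289687))
(array([ 0.4361, -0.3271,  0.0705]), np.float64(0.0004349698572156795))
```

>>> drive_tool --commands '[[[-3.66,-2.34,-0.5,0,0,0],[-3.66,-2.34,-0.5,0,0,0],[-3.66,-2.34,-0.5,0,0,0],[-3.66,-2.34,-0.5,0,0,0],[-3.66,-2.34,-0.5,0,0,0],[-3.66,-2.34,-0.5,0,0,0],[-3.66,-2.34,-0.5,0,0,0],[-3.66,-2.34,-0.5,0,0,0],[-3.66,-2.34,-0.5,0,0,0],[-3.66,-2.34,-0.5,0,0,0]]]' --jaw 9.3 --newtons 25

```text
time: 1.1
eef_pos: [0.4679, 0.3306, 0.2687]
eef_rot: [-0.0, 0.13, 0.992, -0.0]
contact_force: [0.2, 0.1, -0.5]
gripper_width: 0.093
grasp_force: 0.0
```

>>> drive_tool --commands '[[[0,0,1,0,0,0.145],[0,0,1,0,0,0.145],[0,0,1,0,0,0.145],[0,0,1,0,0,0.145],[0,0,1,0,0,0.145],[0,0,1,0,0,0.145],[0,0,1,0,0,0.145],[0,0,1,0,0,0.145],[0,0,1,0,0,0.145],[0,0,1,0,0,0.145]]]'

```text
time: 2.1
eef_pos: [0.4669, 0.3321, 0.1679]
eef_rot: [-0.0, 0.756, 0.654, -0.0]
contact_force: [0.4, 0.3, -0.3]
gripper_width: 0.0929
grasp_force: 0.0
```

>>> drive_tool --commands '[[[0,0,0,0,0,0.1],[0,0,0,0,0,0.1],[0,0,0,0,0,0],[0,0,0,0,0,0]]]'

```text
time: 2.5
eef_pos: [0.467, 0.3322, 0.1685]
eef_rot: [-0.0, 0.815, 0.579, -0.0]
contact_force: [-0.6, 0.9, -0.1]
gripper_width: 0.0932
grasp_force: 0.0
```

```bash
cat >> h.py <<'E'
def to(x,y,z,th):
    "print tool-frame shift (cm) and turn (rotvec) from the present pose to TCP target, tool y at yaw th, pointing down"
    from scipy.spatial.transform import Rotation as R
    o=env.get_obs();q=o["eef_rot"];r=R.from_quat([q[1],q[2],q[3],q[0]]);M=r.as_matrix()
    if M[:2,1]@[np.cos(th),np.sin(th)]<0: th+=np.pi
    y=np.array([np.cos(th),np.sin(th),0]);zz=np.array([0,0,-1.]);T=np.c_[np.cross(y,zz),y,zz]
    print("t",round(o["time"],2),"pos",np.round(o["eef_pos"],4),"th",round(np.arctan2(M[1,1],M[0,1]),3),"F",np.round(o["contact_force"],1),"w",round(o["gripper_width"],4),"g",round(o["grasp_force"],1))
    print("shift cm",np.round(100*M.T@(np.array([x,y_(y,0)*0+0,0]) if 0 else 100*0+M.T@np.zeros(3)),2) if 0 else np.round(100*M.T@(np.array([x,YY,z])-o["eef_pos"]),2) if False else "", end="")
    return M,T,o
E
python3 - <<'E'
# tidy helper
s=open('h.py').read();i=s.index('    print("shift cm"')
s=s[:i]+'''    print("shift cm",np.round(100*M.T@(np.array([x,yy,z])-o["eef_pos"]),2),"turn",np.round(R.from_matrix(M.T@T).as_rotvec(),3))
'''
s=s.replace("def to(x,y,z,th)","def to(x,yy,z,th)")
open('h.py','w').write(s)
E
python3 - <<'E'
from h import *
to(.466,.331,.047,-.345)
im=eyes.read_camera("side");p=proj("side",[[.466,.331,.06]])[0].astype(int);print(p)
c=im[p[1]-60:p[1]+50,p[0]-70:p[0]+80]
t=eyes.read_camera("top");p=proj("top",[[.466,.331,.06]])[0].astype(int)
d=t[p[1]-55:p[1]+55,p[0]-60:p[0]+60]
cv2.imwrite("pics/c2.png",cv2.resize(np.hstack([c,d])[:,:,::-1],None,fx=2.9,fy=2.9,interpolation=cv2.INTER_CUBIC))
E
```

```text
t 2.5 pos [0.467  0.3322 0.1685] th -0.336 F [-0.6  0.9 -0.1] w 0.0932 g 0.0
shift cm [-0.14 -0.05 12.15] turn [-0.     0.     0.009]
[201 144]
```

View pics/c2.png

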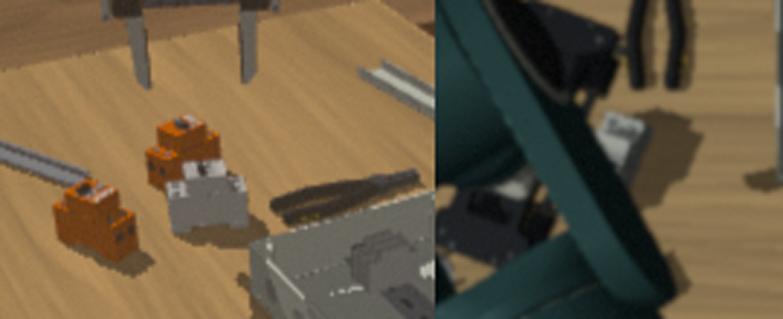

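The side crop shows both fingers straddling the grey switch, and the orange neighbours are clear. Descending and gripping.

>>> drive_tool --commands '[[[-0.1,0,3,0,0,0],[0,0,3,0,0,0],[0,0,3,0,0,0],[0,0,2,0,0,0],[0,0,1.1,0,0,0],[0,0,0,0,0,0],[0,0,0,0,0,0]]]'

```text
time: 3.3
eef_pos: [0.4671, 0.3315, 0.0487]
eef_rot: [0.0, 0.816, 0.578, 0.0]
contact_force: [-0.9, 0.1, 0.8]
gripper_width: 0.0925
grasp_force: 0.0
```

>>> drive_tool --commands '[[[0,0,0,0,0,0],[0,0,0,0,0,0],[0,0,0,0,0,0],[0,0,0,0,0,0],[0,0,0,0,0,0],[0,0,0,0,0,0],[0,0,0,0,0,0],[0,0,0,0,0,0]]]' --jaw 3.5 --newtons 25

```text
time: 4.1
eef_pos: [0.4667, 0.3312, 0.0477]
eef_rot: [0.0, 0.816, 0.578, 0.0]
contact_force: [0.6, -0.7, 0.1]
gripper_width: 0.0444
grasp_force: 24.9
```

Run:
```python
from h import *
to(.466,.331,.16,-.345)
im=eyes.read_camera("side");p=proj("side",[[.466,.331,.06]])[0].astype(int)
c=im[p[1]-60:p[1]+40,p[0]-60:p[0]+60]
cv2.imwrite("pics/c3.png",cv2.resize(c[:,:,::-1],None,fx=5,fy=5,interpolation=cv2.INTER_CUBIC))
```

```text
t 4.1 pos [0.4667 0.3312 0.0477] th -0.339 F [ 0.6 -0.7  0.1] w 0.0444 g 24.9
shift cm [ -0.05  -0.06 -11.23] turn [0.    0.    0.006]
```

View pics/c3.png

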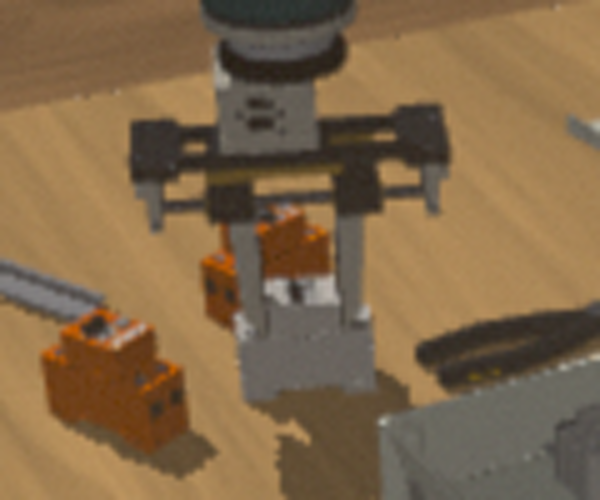

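The switch is gripped with the fingers on its nose ends at (300,300) in the crop. Lifting and turning.

>>> drive_tool --commands '[[[0,0,-1.5,0,0,0],[0,0,-3,0,0,0],[0,0,-4,0,0,0],[0,0,-3,0,0,-0.126],[0,0,-0.7,0,0,-0.126],[0,0,0,0,0,-0.127],[0,0,0,0,0,0]]]'

```text
time: 4.85
eef_pos: [0.4667, 0.3313, 0.1709]
eef_rot: [0.0, 0.692, 0.722, 0.0]
contact_force: [0.5, 0.6, -2.7]
gripper_width: 0.0448
grasp_force: 24.9
```

```bash
python3 -c "
from h import *
to(.5745,.008,.16,.04)"
```

```text
t 4.85 pos [0.4667 0.3313 0.1709] th 0.042 F [ 0.5  0.6 -2.7] w 0.0448 g 24.9
shift cm [-32.76   9.4    1.08] turn [ 0.001 -0.001  0.002]
```

>>> drive_tool --commands '[[[-3.2,0.94,0,0,0,0],[-4.2,0.94,0,0,0,0],[-4.2,0.94,0,0,0,0],[-4.2,0.94,0,0,0,0],[-4.2,0.94,0,0,0,0],[-4.2,0.94,0,0,0,0],[-4.2,0.94,0,0,0,0],[-3.2,0.94,0.3,0,0,0],[-1.16,1.88,0.7,0,0,0],[0,0,0,0,0,0]]]'

```text
time: 5.85
eef_pos: [0.5744, 0.0059, 0.1587]
eef_rot: [-0.001, 0.695, 0.719, -0.001]
contact_force: [0.4, 1.0, -0.8]
gripper_width: 0.0448
grasp_force: 24.9
```

Run:
```python
from h import *
to(.5745,.008,.09,.04)
im=eyes.read_camera("side");p=proj("side",[[.5745,.008,.08]])[0].astype(int)
c=im[p[1]-60:p[1]+60,p[0]-80:p[0]+80]
cv2.imwrite("pics/c4.png",cv2.resize(c[:,:,::-1],None,fx=5,fy=5,interpolation=cv2.INTER_CUBIC));print(p-[80,60])
```

```text
t 5.85 pos [0.5744 0.0059 0.1587] th 0.034 F [ 0.4  1.  -0.8] w 0.0448 g 24.9
shift cm [0.21 0.03 6.87] turn [-0.002  0.    -0.006]
[203 120]
```

View pics/c4.png

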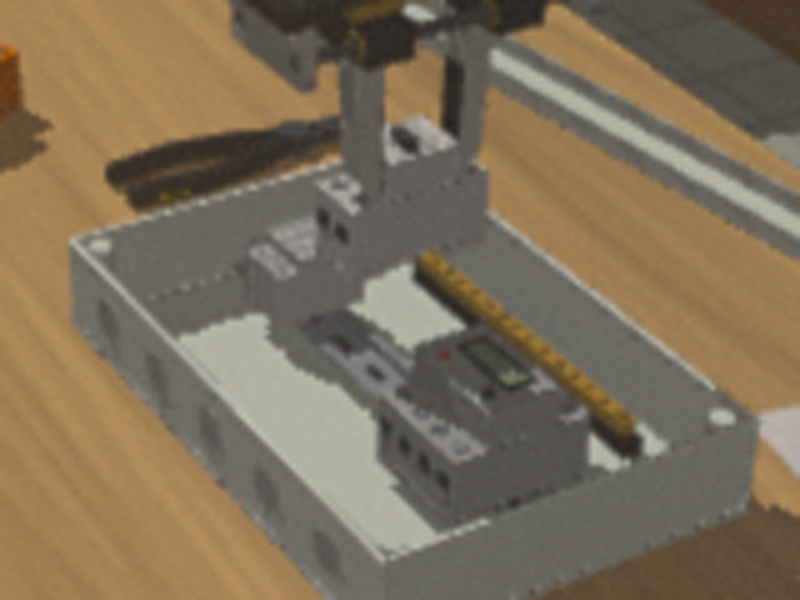

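The switch hangs over the free rail between the terminals (300,260) and the meter (490,420). The grip is a few mm towards its −y side, which the placing allows. Lowering.

>>> drive_tool --commands '[[[0,0,2.5,0,0,-0.006],[0,0,3,0,0,0],[0,0,2,0,0,0],[0,0,1,0,0,0],[0,0,0.2,0,0,0],[0,0,0,0,0,0],[0,0,0,0,0,0]]]'

```text
time: 6.6
eef_pos: [0.5742, 0.0078, 0.074]
eef_rot: [0.001, 0.691, 0.723, 0.001]
contact_force: [-0.4, 0.3, -2.2]
gripper_width: 0.0448
grasp_force: 24.9
```

>>> drive_tool --commands '[[[0,0,0.2,0,0,0],[0,0,0.1,0,0,0],[0,0,0.1,0,0,0],[0,0,0,0,0,0]]]'

```text
time: 7.0
eef_pos: [0.5739, 0.0076, 0.0687]
eef_rot: [0.0, 0.691, 0.723, 0.0]
contact_force: [0.8, -0.1, -1.2]
gripper_width: 0.045
grasp_force: 24.9
```

>>> drive_tool --commands '[[[0,0,0.15,0,0,0],[0,0,0.1,0,0,0],[0,0,0.1,0,0,0],[0,0,0,0,0,0],[0,0,0,0,0,0]]]'

```text
time: 7.5
eef_pos: [0.5744, 0.0077, 0.0654]
eef_rot: [0.001, 0.691, 0.723, 0.001]
contact_force: [7.4, 1.1, -2.3]
gripper_width: 0.0448
grasp_force: 24.9
```

>>> drive_tool --commands '[[[0,0,0.1,0,0,0],[0,0,0.05,0,0,0],[0,0,0,0,0,0]]]'

```text
time: 7.8
eef_pos: [0.5745, 0.0077, 0.0642]
eef_rot: [0.001, 0.691, 0.723, 0.001]
contact_force: [6.5, 0.5, 1.1]
gripper_width: 0.045
grasp_force: 24.9
```

>>> drive_tool --commands '[[[0,0.1,0.05,0,0,0],[0,0.05,0,0,0,0],[0,0,0,0,0,0],[0,0,0,0,0,0]]]'

```text
time: 8.2
eef_pos: [0.5753, 0.0077, 0.0641]
eef_rot: [0.0, 0.691, 0.723, 0.0]
contact_force: [-3.0, 0.3, 10.9]
gripper_width: 0.045
grasp_force: 24.9
```

>>> drive_tool --commands '[[[-0.3,0,0,0,0,0],[-0.4,0,0,0,0,0],[-0.4,0,0,0,0,0],[-0.2,0,0,0,0,0],[-0.1,0,0,0,0,0],[0,0,0,0,0,0]]]'

```text
time: 8.8
eef_pos: [0.5763, -0.0061, 0.0641]
eef_rot: [0.0, 0.691, 0.723, 0.001]
contact_force: [0.2, 2.4, 9.0]
gripper_width: 0.0451
grasp_force: 24.9
```

Run:
```python
from h import *
to(.5745,-.0135,.0637,.04)
im=eyes.read_camera("side");p=proj("side",[[.5745,-.02,.06]])[0].astype(int)
c=im[p[1]-45:p[1]+35,p[0]-50:p[0]+50]
cv2.imwrite("pics/c5.png",cv2.resize(c[:,:,::-1],None,fx=7,fy=7,interpolation=cv2.INTER_CUBIC));print(p-[50,45])
```

```text
t 8.8 pos [ 0.5763 -0.0061  0.0641] th 0.046 F [0.2 2.4 9. ] w 0.0451 g 24.9
shift cm [-0.73 -0.21  0.04] turn [ 0.001 -0.     0.006]
[238 146]
```

View pics/c5.png

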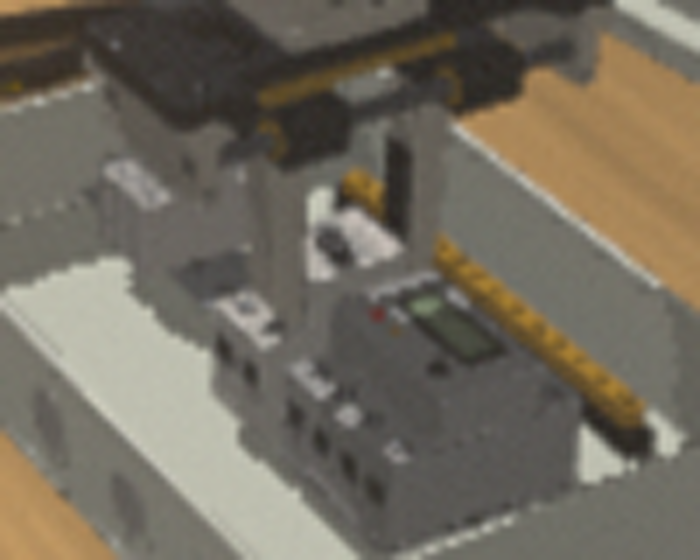

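Seated on the rail, with about a 10 mm gap to the meter at (300,350). Approaching in small steps.

>>> drive_tool --commands '[[[-0.1,0,-0.05,0,0,0],[-0.1,0,0,0,0,0],[-0.1,0,0,0,0,0],[-0.1,0,0,0,0,0],[-0.1,0,0,0,0,0]]]'

```text
time: 9.35
eef_pos: [0.5762, -0.0111, 0.0642]
eef_rot: [0.0, 0.691, 0.723, 0.0]
contact_force: [-0.0, 2.1, 4.8]
gripper_width: 0.0448
grasp_force: 24.9
```

>>> drive_tool --commands '[[[-0.05,0,0,0,0,0],[-0.05,0,0,0,0,0],[-0.05,0,0,0,0,0],[-0.05,0,0,0,0,0]]]'

```text
time: 9.75
eef_pos: [0.5763, -0.0131, 0.0642]
eef_rot: [-0.0, 0.691, 0.723, 0.0]
contact_force: [-0.3, 2.7, 6.2]
gripper_width: 0.0453
grasp_force: 24.9
```

>>> drive_tool --commands '[[[-0.05,0,0,0,0,0],[-0.05,0,0,0,0,0],[0,0,0,0,0,0]]]'

```text
time: 10.05
eef_pos: [0.5764, -0.0141, 0.0642]
eef_rot: [0.0, 0.691, 0.723, 0.0]
contact_force: [-0.1, 2.6, 5.9]
gripper_width: 0.0448
grasp_force: 24.9
```

>>> drive_tool --commands '[[[-0.05,0,0,0,0,0],[-0.05,0,0,0,0,0],[-0.05,0,0,0,0,0],[0,0,0,0,0,0]]]'

```text
time: 10.45
eef_pos: [0.5765, -0.0156, 0.0642]
eef_rot: [0.0, 0.691, 0.723, 0.0]
contact_force: [1.0, 2.8, 5.6]
gripper_width: 0.0446
grasp_force: 24.9
```

>>> drive_tool --commands '[[[-0.05,0,0,0,0,0],[-0.05,0,0,0,0,0],[-0.05,0,0,0,0,0],[0,0,0,0,0,0]]]'

```text
time: 10.85
eef_pos: [0.5765, -0.0171, 0.0641]
eef_rot: [-0.0, 0.691, 0.723, 0.0]
contact_force: [-0.5, 2.7, 7.5]
gripper_width: 0.0447
grasp_force: 24.9
```

>>> drive_tool --commands '[[[-0.05,0,0,0,0,0],[-0.05,0,0,0,0,0],[0,0,0,0,0,0]]]'

```text
time: 11.15
eef_pos: [0.5766, -0.0181, 0.0642]
eef_rot: [0.0, 0.691, 0.723, 0.0]
contact_force: [-0.9, 2.0, 6.5]
gripper_width: 0.0447
grasp_force: 24.9
```

>>> drive_tool --commands '[[[-0.05,0,0,0,0,0],[-0.05,0,0,0,0,0],[0,0,0,0,0,0]]]'

```text
time: 11.45
eef_pos: [0.5766, -0.0191, 0.0642]
eef_rot: [0.0, 0.691, 0.723, 0.0]
contact_force: [0.1, 1.7, 6.4]
gripper_width: 0.0447
grasp_force: 24.9
```

>>> drive_tool --commands '[[[-0.05,0,0,0,0,0],[-0.05,0,0,0,0,0],[0,0,0,0,0,0]]]'

```text
time: 11.75
eef_pos: [0.5766, -0.0201, 0.0641]
eef_rot: [0.0, 0.691, 0.723, 0.0]
contact_force: [0.2, 2.1, 5.9]
gripper_width: 0.0449
grasp_force: 24.9
```

>>> drive_tool --commands '[[[-0.05,0,0,0,0,0],[-0.05,0,0,0,0,0],[0,0,0,0,0,0]]]'

```text
time: 12.05
eef_pos: [0.5767, -0.0205, 0.0641]
eef_rot: [-0.0, 0.691, 0.723, 0.001]
contact_force: [-0.1, 7.1, 7.5]
gripper_width: 0.0445
grasp_force: 24.9
```

Contact with the meter at about 7 N. Releasing, lifting and going to the breaker.

>>> drive_tool --commands '[[[0,0,0,0,0,0],[0,0,0,0,0,0],[0,0,0,0,0,0],[0,0,0,0,0,0],[0,0,-2,0,0,0],[0,0,-4,0,0,0],[0,0,-4,0,0,0],[0,0,-1,0,0,0.11],[0,0,0,0,0,0.11],[0,0,0,0,0,0.11]]]' --jaw 8.5

```text
time: 13.05
eef_pos: [0.5766, -0.0213, 0.1741]
eef_rot: [0.0, 0.801, 0.598, 0.0]
contact_force: [0.2, -0.1, -0.7]
gripper_width: 0.0849
grasp_force: 0.0
```

Run:
```python
from h import *
to(.437,-.3275,.17,-.29)
```

```text
t 13.05 pos [ 0.5766 -0.0213  0.1741] th -0.289 F [ 0.2 -0.1 -0.7] w 0.0849 g 0.0
shift cm [-33.32  -4.67   0.41] turn [ 0.001 -0.     0.001]
```

>>> drive_tool --commands '[[[-4,-0.5,0,0,0,0],[-4,-0.5,0,0,0,0],[-4,-0.5,0,0,0,0],[-4,-0.5,0,0,0,0],[-4,-0.5,0,0,0,0],[-4,-0.5,0,0,0,0],[-4,-0.5,0,0,0,0],[-3.3,-0.5,2,0,0,0],[-2,-0.67,2,0,0,0],[0,0,0,0,0,0]]]'

```text
time: 14.05
eef_pos: [0.4362, -0.3289, 0.1308]
eef_rot: [-0.002, 0.801, 0.599, -0.001]
contact_force: [0.4, 0.6, 0.3]
gripper_width: 0.0846
grasp_force: 0.0
```

Run:
```python
from h import *
to(.437,-.3275,.047,-.29)
im=eyes.read_camera("side");p=proj("side",[[.437,-.3275,.08]])[0].astype(int)
c=im[p[1]-40:p[1]+40,p[0]-50:p[0]+50]
q=proj("side",[[.575,.0,.06]])[0].astype(int);d=im[q[1]-40:q[1]+40,q[0]-45:q[0]+45]
cv2.imwrite("pics/c6.png",cv2.resize(np.hstack([c,d])[:,:,::-1],None,fx=4.2,fy=4.2,interpolation=cv2.INTER_CUBIC))
```

```text
t 14.05 pos [ 0.4362 -0.3289  0.1308] th -0.287 F [0.4 0.6 0.3] w 0.0846 g 0.0
shift cm [0.14 0.07 8.38] turn [-0.004 -0.001  0.003]
```

View pics/c6.png

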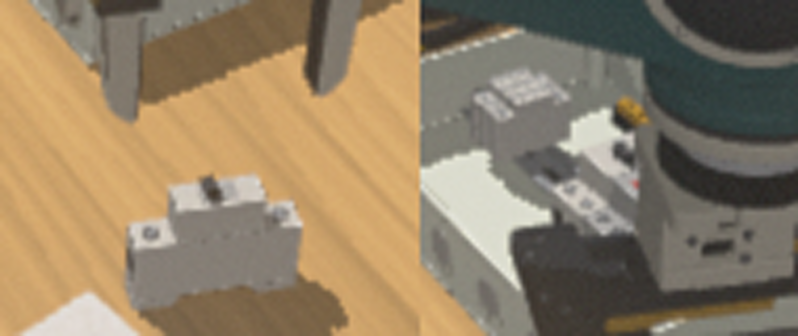

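The breaker stands between the fingers at (215,230), and the switch rests against the meter. Descending and gripping.

>>> drive_tool --commands '[[[0.1,0.1,2.3,0,0,0],[0,0,3,0,0,0],[0,0,2,0,0,0],[0,0,1,0,0,0],[0,0,0,0,0,0],[0,0,0,0,0,0]]]'

```text
time: 14.7
eef_pos: [0.4404, -0.3272, 0.0521]
eef_rot: [0.001, 0.8, 0.6, 0.0]
contact_force: [-0.1, -0.4, 0.1]
gripper_width: 0.0847
grasp_force: 0.0
```

>>> drive_tool --commands '[[[0,0,0,0,0,0],[0,0,0,0,0,0],[0,0,0,0,0,0],[0,0,0,0,0,0],[0,0,0,0,0,0],[0,0,0,0,0,0],[0,0,0,0,0,0]]]' --jaw 3.5

```text
time: 15.4
eef_pos: [0.4396, -0.3272, 0.0507]
eef_rot: [0.0, 0.8, 0.6, -0.0]
contact_force: [-0.6, -0.6, 0.3]
gripper_width: 0.0446
grasp_force: 25.0
```

Run:
```python
from h import *
to(.437,-.3275,.047,-.29)
im=eyes.read_camera("side");p=proj("side",[[.437,-.3275,.06]])[0].astype(int)
c=im[p[1]-30:p[1]+30,p[0]-35:p[0]+35]
cv2.imwrite("pics/c7.png",cv2.resize(c[:,:,::-1],None,fx=8,fy=8,interpolation=cv2.INTER_CUBIC))
```

```text
t 15.4 pos [ 0.4396 -0.3272  0.0507] th -0.284 F [-0.6 -0.6  0.3] w 0.0446 g 25.0
shift cm [-0.11 -0.24  0.37] turn [0.    0.    0.006]
```

View pics/c7.png

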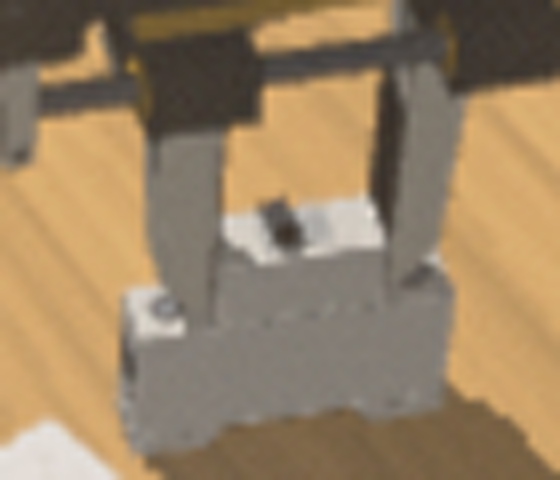

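The breaker is gripped squarely with the fingers on both nose ends. Lifting.

>>> drive_tool --commands '[[[0,0,-1.5,0,0,0],[0,0,-3,0,0,0],[0,0,-4,0,0,0],[0,0,-3,0,0,-0.11],[0,0,-1,0,0,-0.11],[0,0,0,0,0,-0.106],[0,0,0,0,0,0],[0,0,0,0,0,0]]]'

```text
time: 16.25
eef_pos: [0.4395, -0.327, 0.1759]
eef_rot: [-0.0, 0.693, 0.721, -0.0]
contact_force: [-0.3, 0.1, -1.6]
gripper_width: 0.0443
grasp_force: 25.0
```

Run:
```python
from h import *
to(.5741,.033,.17,.042)
```

```text
t 16.25 pos [ 0.4395 -0.327   0.1759] th 0.039 F [-0.3  0.1 -1.6] w 0.0443 g 25.0
shift cm [35.46 14.84  0.6 ] turn [-0.    -0.    -0.003]
```

>>> drive_tool --commands '[[[3,1.5,0,0,0,0],[4,1.7,0,0,0,0],[4.2,1.8,0,0,0,0],[4.2,1.8,0,0,0,0],[4.2,1.8,0,0,0,0],[4.2,1.8,0,0,0,0],[4.2,1.8,0,0,0,0],[4.2,1.5,0,0,0,0],[3.2,1.14,0,0,0,-0.003],[0,0,0,0,0,0]]]'

```text
time: 17.25
eef_pos: [0.5735, 0.0362, 0.1752]
eef_rot: [-0.001, 0.691, 0.723, -0.0]
contact_force: [-0.1, -0.2, -1.9]
gripper_width: 0.045
grasp_force: 25.0
```

>>> drive_tool --commands '[[[0,0,0,0,0,0],[0,0,0,0,0,0]]]'

```text
time: 17.45
eef_pos: [0.5728, 0.0321, 0.1755]
eef_rot: [-0.0, 0.692, 0.722, -0.0]
contact_force: [-0.7, -0.8, -0.9]
gripper_width: 0.0447
grasp_force: 25.0
```

Run:
```python
from h import *
to(.5741,.033,.078,.042)
```

```text
t 17.45 pos [0.5728 0.0321 0.1755] th 0.043 F [-0.7 -0.8 -0.9] w 0.0447 g 25.0
shift cm [0.09 0.14 9.75] turn [-0.     0.     0.001]
```

>>> drive_tool --commands '[[[0.1,0.14,3,0,0,0],[0,0,3,0,0,0],[0,0,2.5,0,0,0],[0,0,1,0,0,0],[0,0,0.2,0,0,0],[0,0,0,0,0,0],[0,0,0,0,0,0]]]'

```text
time: 18.15
eef_pos: [0.5751, 0.0336, 0.0802]
eef_rot: [0.001, 0.691, 0.723, 0.001]
contact_force: [-1.0, 0.2, -1.4]
gripper_width: 0.0448
grasp_force: 25.0
```

>>> drive_tool --commands '[[[0,0,0.2,0,0,0],[0,0,0.2,0,0,0],[0,0,0.1,0,0,0],[0,0,0,0,0,0],[0,0,0,0,0,0]]]'

```text
time: 18.65
eef_pos: [0.5744, 0.0339, 0.0737]
eef_rot: [-0.0, 0.691, 0.723, -0.0]
contact_force: [0.3, 0.4, -1.9]
gripper_width: 0.0447
grasp_force: 25.0
```

>>> drive_tool --commands '[[[0,0,0.1,0,0,0],[0,0,0.1,0,0,0],[0,0,0.1,0,0,0],[0,0,0.1,0,0,0],[0,0,0,0,0,0]]]'

```text
time: 19.15
eef_pos: [0.5743, 0.0338, 0.0695]
eef_rot: [-0.0, 0.691, 0.723, -0.0]
contact_force: [0.7, 0.7, -1.4]
gripper_width: 0.0445
grasp_force: 25.0
```

>>> drive_tool --commands '[[[0,0,0.1,0,0,0],[0,0,0.1,0,0,0],[0,0,0,0,0,0],[0,0,0,0,0,0]]]'

```text
time: 19.55
eef_pos: [0.5744, 0.0338, 0.0676]
eef_rot: [-0.0, 0.691, 0.723, -0.0]
contact_force: [0.6, 0.1, -0.4]
gripper_width: 0.0443
grasp_force: 25.0
```

>>> drive_tool --commands '[[[0,0,0.05,0,0,0],[0,0,0.04,0,0,0],[0,0,0,0,0,0],[0,0,0,0,0,0]]]'

```text
time: 19.95
eef_pos: [0.5745, 0.0338, 0.0672]
eef_rot: [0.0, 0.691, 0.723, 0.0]
contact_force: [-2.0, 0.1, 6.1]
gripper_width: 0.0447
grasp_force: 25.0
```

>>> drive_tool --commands '[[[-0.2,0,0,0,0,0],[-0.3,0,0,0,0,0],[-0.3,0,0,0,0,0],[-0.2,0,0,0,0,0],[-0.1,0,0,0,0,0],[0,0,0,0,0,0]]]'

```text
time: 20.55
eef_pos: [0.5753, 0.0228, 0.0672]
eef_rot: [0.0, 0.691, 0.723, 0.0]
contact_force: [-0.0, 0.7, 5.1]
gripper_width: 0.0448
grasp_force: 25.0
```

>>> drive_tool --commands '[[[-0.1,0,0,0,0,0],[-0.1,0,0,0,0,0],[-0.1,0,0,0,0,0],[0,0,0,0,0,0]]]'

```text
time: 20.95
eef_pos: [0.5754, 0.0198, 0.0672]
eef_rot: [0.0, 0.691, 0.723, 0.0]
contact_force: [0.2, 1.2, 5.5]
gripper_width: 0.0446
grasp_force: 25.0
```

>>> drive_tool --commands '[[[-0.05,0,0,0,0,0],[-0.05,0,0,0,0,0],[-0.05,0,0,0,0,0],[0,0,0,0,0,0]]]'

```text
time: 21.35
eef_pos: [0.5755, 0.0184, 0.0672]
eef_rot: [0.0, 0.691, 0.723, 0.0]
contact_force: [-0.5, 2.5, 5.5]
gripper_width: 0.0446
grasp_force: 25.0
```

>>> drive_tool --commands '[[[-0.05,0,0,0,0,0],[-0.05,0,0,0,0,0],[0,0,0,0,0,0]]]'

```text
time: 21.65
eef_pos: [0.5755, 0.0174, 0.0672]
eef_rot: [0.0, 0.691, 0.723, 0.0]
contact_force: [-0.5, 1.9, 6.1]
gripper_width: 0.0447
grasp_force: 25.0
```

>>> drive_tool --commands '[[[-0.05,0,0,0,0,0],[-0.05,0,0,0,0,0],[0,0,0,0,0,0]]]'

```text
time: 21.95
eef_pos: [0.5756, 0.0164, 0.0672]
eef_rot: [0.0, 0.691, 0.723, 0.0]
contact_force: [0.4, 2.1, 4.8]
gripper_width: 0.0448
grasp_force: 25.0
```

>>> drive_tool --commands '[[[-0.05,0,0,0,0,0],[-0.05,0,0,0,0,0],[0,0,0,0,0,0]]]'

```text
time: 22.25
eef_pos: [0.5756, 0.0154, 0.0672]
eef_rot: [0.0, 0.691, 0.723, 0.0]
contact_force: [0.7, 2.6, 4.8]
gripper_width: 0.0449
grasp_force: 25.0
```

>>> drive_tool --commands '[[[-0.05,0,0,0,0,0],[-0.05,0,0,0,0,0],[0,0,0,0,0,0]]]'

```text
time: 22.55
eef_pos: [0.5756, 0.0147, 0.0672]
eef_rot: [0.0, 0.691, 0.723, 0.001]
contact_force: [-0.6, 4.0, 5.4]
gripper_width: 0.0444
grasp_force: 25.0
```

>>> drive_tool --commands '[[[-0.05,0,0,0,0,0],[-0.05,0,0,0,0,0],[0,0,0,0,0,0]]]'

```text
time: 22.85
eef_pos: [0.5756, 0.0146, 0.0672]
eef_rot: [-0.001, 0.691, 0.723, 0.001]
contact_force: [-1.1, 11.2, 5.8]
gripper_width: 0.0445
grasp_force: 25.0
```

>>> drive_tool --commands '[[[-0.05,0,0,0,0,0],[0,0,0,0,0,0]]]'

```text
time: 23.05
eef_pos: [0.5756, 0.0145, 0.0672]
eef_rot: [-0.001, 0.691, 0.723, 0.001]
contact_force: [-0.3, 14.9, 6.2]
gripper_width: 0.0449
grasp_force: 25.0
```

The row is tight at about 15 N. Now I'll release it, close the fingers and press on the breaker's +y side face.

>>> drive_tool --commands '[[[0.1,0,0,0,0,0],[0,0,0,0,0,0]]]'

```text
time: 23.25
eef_pos: [0.5756, 0.0146, 0.0672]
eef_rot: [-0.0, 0.691, 0.723, 0.001]
contact_force: [-0.5, 7.1, 5.7]
gripper_width: 0.0446
grasp_force: 25.0
```

>>> drive_tool --commands '[[[0,0,0,0,0,0],[0,0,0,0,0,0],[0,0,0,0,0,0],[0,0,-1,0,0,0],[0,0,-2,0,0,0],[0,0,-2,0,0,0],[2,0,0,0,0,0],[2.3,0,0,0,0,0],[0,0,0,0,0,0]]]' --jaw 6.5

```text
time: 24.15
eef_pos: [0.5734, 0.0584, 0.1176]
eef_rot: [0.0, 0.691, 0.723, 0.0]
contact_force: [-0.4, -0.1, 0.1]
gripper_width: 0.065
grasp_force: 0.0
```

>>> drive_tool --commands '[[[0,0,0,0,0,0],[0,0,0,0,0,0],[0,0,0,0,0,0],[0,0,0,0,0,0],[0,0,0,0,0,0],[0,0,0,0,0,0],[0,0,0,0,0,0],[0,0,0,0,0,0]]]' --jaw 0

```text
time: 24.95
eef_pos: [0.5734, 0.0568, 0.1167]
eef_rot: [-0.0, 0.691, 0.723, -0.0]
contact_force: [-0.0, 0.3, 0.3]
gripper_width: 0.0055
grasp_force: 0.0
```

Run:
```python
from h import *
to(.574,.058,.036,.042)
im=eyes.read_camera("side");p=proj("side",[[.5745,.01,.08]])[0].astype(int)
c=im[p[1]-45:p[1]+45,p[0]-60:p[0]+60]
cv2.imwrite("pics/c8.png",cv2.resize(c[:,:,::-1],None,fx=6.6,fy=6.6,interpolation=cv2.INTER_CUBIC))
```

```text
t 24.95 pos [0.5734 0.0568 0.1167] th 0.045 F [-0.   0.3  0.3] w 0.0055 g 0.0
shift cm [0.12 0.07 8.07] turn [-0.    -0.     0.003]
```

View pics/c8.png

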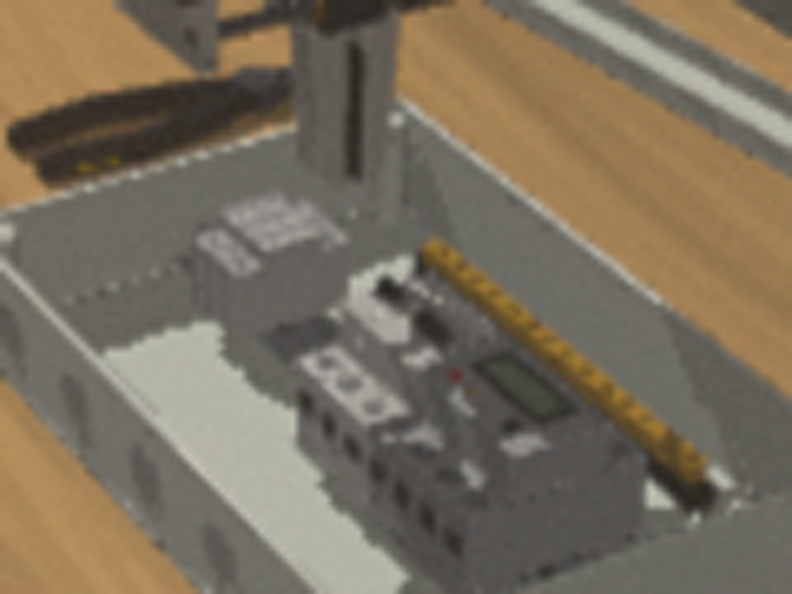

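The row sits flush: meter, switch at (400,330), breaker at (330,360), all at one height. The closed fingers are over the gap before the terminals. Descending beside the breaker.

>>> drive_tool --commands '[[[0.1,0.07,2,0,0,0],[0,0,2.5,0,0,0],[0,0,2.5,0,0,0],[0,0,1,0,0,0],[-0.4,0,0,0,0,0],[-0.4,0,0,0,0,0],[-0.2,0,0,0,0,0],[0,0,0,0,0,0],[0,0,0,0,0,0]]]'

```text
time: 25.9
eef_pos: [0.5748, 0.0478, 0.0375]
eef_rot: [0.0, 0.691, 0.723, 0.0]
contact_force: [0.5, -0.0, -0.4]
gripper_width: 0.0006
grasp_force: 0.0
```

>>> drive_tool --commands '[[[-0.1,0,0,0,0,0],[-0.1,0,0,0,0,0],[-0.1,0,0,0,0,0],[-0.1,0,0,0,0,0],[0,0,0,0,0,0]]]'

```text
time: 26.4
eef_pos: [0.5746, 0.0438, 0.0367]
eef_rot: [-0.0, 0.691, 0.723, -0.0]
contact_force: [0.7, -0.9, -0.4]
gripper_width: 0.0005
grasp_force: 0.0
```

>>> drive_tool --commands '[[[-0.1,0,0,0,0,0],[-0.1,0,0,0,0,0],[-0.1,0,0,0,0,0],[0,0,0,0,0,0]]]'

```text
time: 26.8
eef_pos: [0.5748, 0.0407, 0.0367]
eef_rot: [0.0, 0.691, 0.723, -0.0]
contact_force: [0.0, -0.8, 0.2]
gripper_width: 0.0003
grasp_force: 0.0
```

>>> drive_tool --commands '[[[-0.05,0,0,0,0,0],[-0.05,0,0,0,0,0],[-0.05,0,0,0,0,0],[-0.05,0,0,0,0,0],[-0.05,0,0,0,0,0],[-0.05,0,0,0,0,0],[0,0,0,0,0,0]]]'

```text
time: 27.5
eef_pos: [0.5749, 0.0378, 0.0367]
eef_rot: [0.0, 0.691, 0.723, -0.0]
contact_force: [0.2, -0.2, 0.0]
gripper_width: 0.0005
grasp_force: 0.0
```

>>> drive_tool --commands '[[[-0.05,0,0,0,0,0],[-0.05,0,0,0,0,0],[-0.05,0,0,0,0,0],[0,0,0,0,0,0]]]'

```text
time: 27.9
eef_pos: [0.575, 0.0363, 0.0367]
eef_rot: [-0.0, 0.691, 0.723, -0.0]
contact_force: [-0.2, -0.5, -0.3]
gripper_width: 0.0006
grasp_force: 0.0
```

>>> drive_tool --commands '[[[-0.05,0,0,0,0,0],[-0.05,0,0,0,0,0],[0,0,0,0,0,0]]]'

```text
time: 28.2
eef_pos: [0.575, 0.0353, 0.0368]
eef_rot: [-0.0, 0.691, 0.723, -0.0]
contact_force: [0.0, 0.3, 1.0]
gripper_width: 0.0005
grasp_force: 0.0
```

>>> drive_tool --commands '[[[-0.05,0,0,0,0,0],[-0.05,0,0,0,0,0],[0,0,0,0,0,0]]]'

```text
time: 28.5
eef_pos: [0.5751, 0.0343, 0.0368]
eef_rot: [0.0, 0.691, 0.723, -0.0]
contact_force: [0.4, -0.5, -0.7]
gripper_width: 0.0008
grasp_force: 0.0
```

>>> drive_tool --commands '[[[-0.05,0,0,0,0,0],[-0.05,0,0,0,0,0],[0,0,0,0,0,0]]]'

```text
time: 28.8
eef_pos: [0.5751, 0.0333, 0.0368]
eef_rot: [0.0, 0.691, 0.723, 0.0]
contact_force: [0.5, -0.2, 0.1]
gripper_width: 0.0002
grasp_force: 0.0
```

>>> drive_tool --commands '[[[-0.05,0,0,0,0,0],[-0.05,0,0,0,0,0],[0,0,0,0,0,0]]]'

```text
time: 29.1
eef_pos: [0.5752, 0.0323, 0.0368]
eef_rot: [0.0, 0.691, 0.723, -0.0]
contact_force: [-0.6, -0.5, -0.5]
gripper_width: 0.0005
grasp_force: 0.0
```

>>> drive_tool --commands '[[[-0.05,0,0,0,0,0],[0,0,0,0,0,0]]]'

```text
time: 29.3
eef_pos: [0.5752, 0.0318, 0.0367]
eef_rot: [0.0, 0.691, 0.723, -0.0]
contact_force: [0.5, 1.0, 0.9]
gripper_width: 0.0004
grasp_force: 0.0
```

>>> drive_tool --commands '[[[-0.05,0,0,0,0,0],[0,0,0,0,0,0]]]'

```text
time: 29.5
eef_pos: [0.5752, 0.0314, 0.0368]
eef_rot: [-0.0, 0.691, 0.723, 0.0]
contact_force: [-0.1, 0.4, -0.1]
gripper_width: 0.0002
grasp_force: 0.1
```

>>> drive_tool --commands '[[[-0.05,0,0,0,0,0],[0,0,0,0,0,0]]]'

```text
time: 29.7
eef_pos: [0.5752, 0.0313, 0.0367]
eef_rot: [-0.0, 0.691, 0.723, 0.0]
contact_force: [-0.6, 5.5, 0.3]
gripper_width: 0.0007
grasp_force: 2.4
```

>>> drive_tool --commands '[[[-0.05,0,0,0,0,0],[0,0,0,0,0,0]]]'

```text
time: 29.9
eef_pos: [0.5753, 0.0312, 0.0368]
eef_rot: [-0.001, 0.691, 0.723, 0.001]
contact_force: [0.1, 8.7, 0.4]
gripper_width: 0.0002
grasp_force: 4.7
```

>>> drive_tool --commands '[[[-0.05,0,0,0,0,0],[0,0,0,0,0,0]]]'

```text
time: 30.1
eef_pos: [0.5753, 0.0312, 0.0368]
eef_rot: [-0.001, 0.691, 0.723, 0.001]
contact_force: [-0.3, 13.7, 0.0]
gripper_width: 0.0
grasp_force: 6.9
```

>>> drive_tool --commands '[[[-0.05,0,0,0,0,0],[0,0,0,0,0,0]]]'

```text
time: 30.3
eef_pos: [0.5753, 0.0312, 0.0368]
eef_rot: [-0.001, 0.691, 0.723, 0.001]
contact_force: [-0.9, 18.7, 0.3]
gripper_width: 0.0007
grasp_force: 9.1
```

Back off about 0.8 mm to reach 10–11 N, then let it settle.

>>> drive_tool --commands '[[[0.08,0,0,0,0,0],[0,0,0,0,0,0],[0,0,0,0,0,0],[0,0,0,0,0,0],[0,0,0,0,0,0],[0,0,0,0,0,0]]]'

```text
time: 30.9
eef_pos: [0.5753, 0.0312, 0.0368]
eef_rot: [-0.001, 0.691, 0.723, 0.001]
contact_force: [0.7, 10.7, 0.2]
gripper_width: 0.0003
grasp_force: 5.4
```

>>> drive_tool --commands '[[[0,0,0,0,0,0],[0,0,0,0,0,0],[0,0,0,0,0,0],[0,0,0,0,0,0],[0,0,0,0,0,0],[0,0,0,0,0,0],[0,0,0,0,0,0],[0,0,0,0,0,0]]]'

```text
time: 31.7
eef_pos: [0.5753, 0.0312, 0.0368]
eef_rot: [-0.001, 0.691, 0.723, 0.001]
contact_force: [-0.1, 11.7, 0.5]
gripper_width: 0.0006
grasp_force: 5.4
```

Run:
```python
from h import *
to(.574,.0312,.036,.042)
im=eyes.read_camera("side");p=proj("side",[[.5745,.0,.06]])[0].astype(int)
c=im[p[1]-40:p[1]+40,p[0]-50:p[0]+50]
cv2.imwrite("pics/c9.png",cv2.resize(c[:,:,::-1],None,fx=7,fy=7,interpolation=cv2.INTER_CUBIC))
```

```text
t 31.7 pos [0.5753 0.0312 0.0368] th 0.045 F [-0.1 11.7  0.5] w 0.0006 g 5.4
shift cm [ 0.   -0.13  0.08] turn [ 0.    -0.002  0.003]
```

View pics/c9.png

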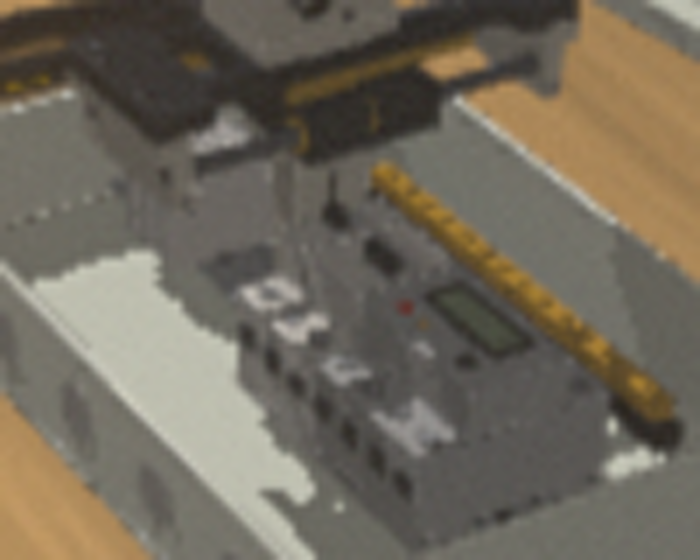

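The row is flush and square, with the breaker at (270,300) and the switch at (320,340). The push is steady at about 11 N.

```bash
python3 -c "
from rig import ticket
print(ticket.hand_in())"
```

```text
the job is handed in; nothing more can be done
None
```

Job handed in: both modules are seated on the rail, tight against the meter, and the arm is still pressing on the breaker's side with about 11 N; the pliers, screwdriver and tub were not touched, and I have no verdict back yet.

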